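# Put the returned document scanner on charge

### The job

Put the blue-tailed hand scanner on charge: lift it out of its return stand, lay it on the green mat and let go, then take it again nearer its black nose, where the fingers will not be in the way, and lower it into the black charging dock with its blue tail inside the tall sleeve, fully down before you let go. Leave the orange-tailed scanner where it is.

Things in the scene. Friction and masses are not known exactly. Their poses are not given: they have to be found in the camera images.
- scan_blue_center (a point): Centre (half-way up) of the blue-tailed hand scanner: a bar 180 mm long, 34 wide, 36 high, 0.1 to 0.25 kg, white, with blue tail and black nose. x runs along it from tail to nose, z up. Grip its two long sides from above, 50 mm from the centre: towards the tail in the stand, towards the nose for the dock. Starts level in a return stand, its underside 30 mm above the table; comes straight up.
- scan_blue_tail (a point): Middle of the end face of the blue tail of that scanner, 90 mm from its centre along -x. Its grey return stand has the dock's build and sizes but is turned round: the nose half is in the tall sleeve, the tail half free on both sides.
- scan_orange_center (a point): Centre (half-way up) of the other hand scanner, the same but for its orange tail; lies in a second grey return stand like the first. To be left alone.
- mat_top (a point): Centre of the top face of the green mat with black edge, fixed on the table, 250 mm along its x axis, 140 mm along its y axis, 3 mm thick.
- dock_seat (a point): Black charging dock, fixed; x as of a seated scanner (tail to nose), within 30 deg of robot +x. Point: where a seated scanner's centre lies, 48 mm above table. Scanner rests on a ledge 24 wide, top at 30; base plate 70 wide, 10 high. Open-topped sleeve round the tail half: walls 50 mm apart inside, 62 outside (no room for fingers), tops at 80, from 105 behind to 10 ahead of the point. Nose half free.
Not all that is in view belongs to the job. Leave any pink look-alike of the part that bears dock_seat alone.

How it is judged:
By the outcome, as a careful person would: the job done as asked, in the order asked, and still so for the second after the job is handed in, with the robot touching nothing.
It also fails if it takes over 54 s, if anything falls off the work surface, if the arm or the gripper's body presses on something with over 40 N, if the wrist force passes 120 N, or if a joint passes its speed limit or range.

### The arm

A 6-joint arm with a two-finger parallel gripper is mounted at the origin on the work surface. World frame = base frame: x ahead of the robot, y to its left, z up, the work surface at z = 0. Lengths are in m, angles in degrees, forces in N, time in s.
With the tool pointing down it reaches from about 0.325 to 0.9 m from the base axis. Payload 6.1 kg.
Tool frame: the origin (TCP) lies midway between the tips of the shut fingers; the grasp point (between the pads) lies 19 mm behind it; z points along the fingers, x is the direction in which the jaws open and shut, and the axes are right-handed (so a half turn about z gives the same grasp; the last joint's range is limited). The gripper opens to 85 mm and grips with 20 to 120 N. Pads are 22 mm wide; open, the fingers measure 114 mm over their backs; the gripper's body (76 mm by 85 mm) begins 54 mm behind the grasp point. The pads swing forward as they close: fully open they stand 13 mm farther back than shut.
Start: joints at [68.405, 12.628, 87.462, -0, 79.91, -7.225], TCP at [0.155, 0.605, 0.231] pointing down, gripper open.
Joint ranges: [-170.65, 170.65], [-52.31, 119.04], [5.05, 147.46], [-71.25, 251.25], [11.57, 151.72], [-153.62, 153.62]. Speed limits (degrees/s): [147.25, 147.25, 172.46, 180, 180, 180].

### API

Orientations are given as [roll, pitch, yaw] about the fixed x, y, z axes, in that order (R = Rz(yaw) Ry(pitch) Rx(roll)).
In Python, from workcell import status, cams, job_done gives the robot as it stands.
- The arm moves only by the tool step_arm, never from a script. Its argument "rows" is a list of rows, each a list of 7 numbers: the closure, from 0 (fully open) to 1 (shut), then the shift along the tool's x, y, z in m, then the turn, a rotation vector about the tool's x, y, z in rad. A call has 1 to 8 rows; each row shifts and turns the commanded pose from where the row before left it, along the tool's axes as they then stand; what a row does not reach is not made up. A row lasts 1/12 s, in which the tool goes at most 41.7 mm and 7.16 degrees, less where a joint would pass 70% of its speed; a pose out of reach is approached as far as the arm can. A call is refused whole if a number of a shift passes 0.0417 or a number of a turn 0.125, either way. A call with a gripper value outside its range is refused whole. The fingers move at their own pace and stop on an object; the grip force is fixed at half the most. Time passes only in rows, so rows that do not move let the fingers close. It gives the time, the measured TCP pose, the force and the opening at its end, in the units of the state.
- status.get_state(): the state, without advancing time (a new reading comes with each control period).
- cams.camera(name): name is "side" or "top" or "wrist"; returns a dict with "image" (400x640x3 uint8, red, green, blue), "z_map" (400x640 float32, m along the optical axis (not along the pixel's ray), 0 where there is no reading), "mtx" (3x3 intrinsics, pixels), "world_from_camera" (4x4, takes a point from camera to world coordinates). Camera axes: x right, y up, looking along -z (the intrinsics and any distortion apply to the point x, -y, -z); pixel columns grow to the right and rows downward; lengths in m; the calibration is good to about 2 mm. A picture is of the moment at which its call begins.
- job_done(): hands the job in, once; it reports no verdict.
The state is a dict: "time": time; "joint_pos": joint angles; "dq": joint speeds; "tau": joint torques, N m; "tool_pos": TCP position; "eef_rot": TCP orientation; "wrist_force": force on the tool from outside, world axes, zero at the start; "moment": the same for the moment, N m; "width": finger opening in m.
Only numpy, scipy, OpenCV 4.12 (cv2) and the standard library are available. Lean on these libraries where they do the work, as an engineer would, in place of code of your own. Each camera call takes 0.05 s, during which the arm holds its last target. There are 200 camera calls.

## Working session

There is one attempt and no reset: what is moved stays moved. The work goes in short steps, Python scripts to look and compute and a tool call to move; the robot and the scene stay as the last step left them, time stands still between calls to the robot, and variables do not carry over. Pictures are saved under pics/ and viewed, about 8 in all and at most 12, crops included, and the job is handed in when it is done.

Besides the shell and the picture viewer there is one more tool, called after "Request:" by a JSON object that holds its "op" and its "data". step_arm: Moves the arm, as the interface text tells. Its arguments: {"type":"object","properties":{"rows":{"type":"array"}},"required":["rows"]}

```bash
mkdir -p pics; ls
cat > h.py <<'E'
import numpy as np, cv2
from workcell import status, cams, job_done
def snap(n, f=None):
    c=cams.camera(n)
    if f: cv2.imwrite('pics/'+f, c['image'][:,:,::-1])
    return c
def pts(c):
    z=c['z_map']; h,w=z.shape; K=c['mtx']; v,u=np.mgrid[0:h,0:w]
    x=(u-K[0,2])/K[0,0]*z; y=(v-K[1,2])/K[1,1]*z
    P=np.stack([x,-y,-z,np.ones_like(z)],-1)@c['world_from_camera'].T
    P[z==0]=np.nan
    return P[...,:3]
E
python3 - <<'E'
from h import *
s=status.get_state();print(s)
import cv2
a=snap('top');b=snap('side')
np.savez('first.npz',t=a['image'],tp=pts(a),s=b['image'],sp=pts(b))
print(a['world_from_camera'].round(3),b['world_from_camera'].round(3), a['mtx'])
cv2.imwrite('pics/a.png',a['image'][:,:,::-1]);cv2.imwrite('pics/b.png',b['image'][:,:,::-1])
E
```

```text
pics
{'time': 0.0, 'joint_pos': array([ 6.84072160e+01,  1.26761641e+01,  8.75250058e+01, -1.74980537e-03,
        7.99097884e+01, -7.22489940e+00]), 'dq': array([ 0.14745713,  0.0256764 , -0.02754266, -0.02637686,  0.08431424,
       -0.01754627]), 'tau': array([ 8.43900598e-04, -4.96887231e+01, -3.89402962e+01, -2.27325393e-05,
        1.07174524e-02,  1.20002713e-05]), 'tool_pos': array([0.15488257, 0.60488807, 0.23019627]), 'eef_rot': array([-1.79987754e+02,  1.10293920e-01,  7.56324354e+01]), 'wrist_force': array([ 0.24010231, -0.72250713,  0.13396556]), 'moment': array([ 0.02912318,  0.04455442, -0.00594754]), 'width': 0.08528851906317075}
[[ 0.006  0.978 -0.208  0.158]
 [-1.     0.007  0.     0.037]
 [ 0.002  0.208  0.978  1.144]
 [ 0.     0.     0.     1.   ]] [[ 0.966  0.139 -0.216  0.173]
 [-0.257  0.505 -0.824 -0.81 ]
 [-0.005  0.852  0.524  0.592]
 [ 0.     0.     0.     1.   ]] [[452.92617641   0.         321.08983716]
 [  0.         452.92617641 198.37155928]
 [  0.           0.           1.        ]]
```

View pics/a.png

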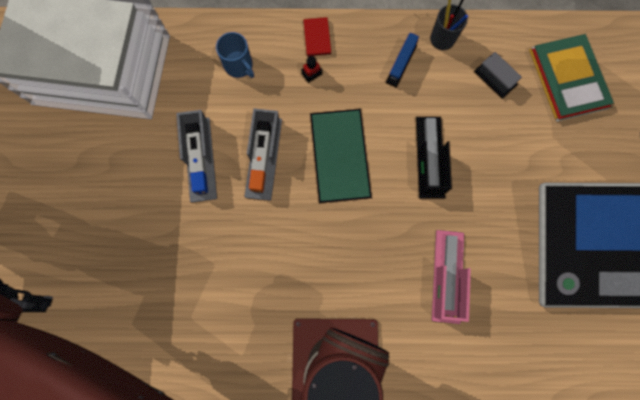

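View pics/b.png

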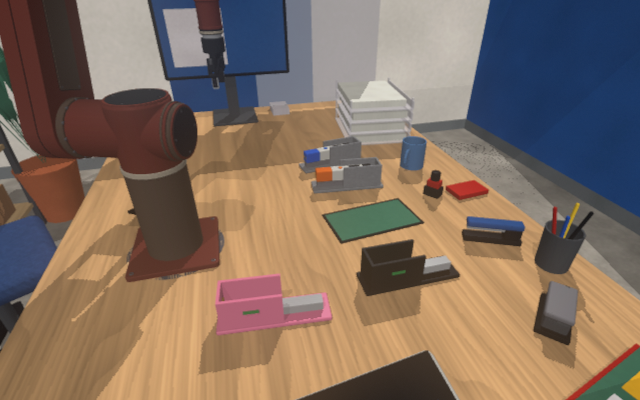

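The top view shows the blue scanner at about (195,160) with its tail at (199,185). The orange scanner is at (262,155), the mat at (340,155), the black dock at (433,157) and the pink decoy at (452,277). The side view confirms that the dock's sleeve is on its robot side. Next I'll measure these.

Run:
```python
from h import *
d=np.load('first.npz')
def rect(P,name):
    P=P.astype(np.float32); (c,s,a)=cv2.minAreaRect(P[:,:2]*1000)
    b=cv2.boxPoints((c,s,a)); e=[b[1]-b[0],b[2]-b[1]]; l=max(e,key=np.linalg.norm); l=l if l[0]>0 else -l
    print(name,len(P),'c',np.round(c,1),'size',np.round(s,1),'yaw %.1f'%np.degrees(np.arctan2(l[1],l[0])),'z',np.nanpercentile(P[:,2],[5,50,95]).round(4))
for im,P,n in ((d['t'],d['tp'],'top'),(d['s'],d['sp'],'side')):
    hsv=cv2.cvtColor(im,cv2.COLOR_RGB2HSV).astype(int);H,S,V=hsv[...,0],hsv[...,1],hsv[...,2]
    x,y,z=P[...,0],P[...,1],P[...,2]
    reg=lambda cx,cy,r:(np.hypot(x-cx,y-cy)<r)
    # top-down projected
    green=(H>60)&(H<95)&(S>60)&(z<.012)&reg(.45,0,.2); rect(P[green],n+' mat')
    # rough scanner location
    blue=(H>105)&(H<125)&(S>150)&(z>.04)&(z<.075)&(y>.2)&(x>.25)&(x<.6); rect(P[blue],n+' bluetail')
    bc=np.nanmedian(P[blue],0)
    print(bc)
    sc=(z>.06)&(z<.072)&reg(bc[0]+.07,bc[1],.14)&(S<90)&(V>130)|blue&(z>.06); rect(P[sc],n+' white+blue top')
    wall=(z>.074)&(z<.086)&reg(bc[0]+.07,bc[1],.13)&(y>bc[1]-.07); rect(P[wall],n+' stand walls')
    dk=(y<-.1)&(y>-.32)&(x>.3)&(x<.6)
    w=dk&(z>.074)&(z<.086); rect(P[w],n+' dock walls')
    l=dk&(z>.024)&(z<.036)&(V>90)&(S<60); rect(P[l],n+' dock ledge')
    b=dk&(z>.006)&(z<.09); rect(P[b],n+' dock all')
    if n=='top':
        cv2.imwrite('pics/c.png',cv2.resize(im[90:215,165:465,::-1],(800,333),interpolation=cv2.INTER_CUBIC))
```

```text
top mat 4260 c [520.1 -12. ] size [240.8 129.7] yaw 5.8 z [-0.0003  0.0032  0.0068]
top bluetail 283 c [444.3 342.1] size [81.1 33.7] yaw 10.3 z [0.0569 0.066  0.0693]
[0.4271287  0.33799216 0.06597386]
top white+blue top 669 c [488.9 281.5] size [150.8 169.1] yaw -81.6 z [0.0629 0.0662 0.0697]
top stand walls 345 c [546.  360.2] size [122.8  63.4] yaw 8.6 z [0.075 0.08  0.083]
top dock walls 353 c [ 471.6 -248.9] size [ 63.5 121.8] yaw -0.1 z [0.0757 0.0797 0.0832]
top dock ledge 510 c [ 447.9 -258.4] size [303.7  40.1] yaw 7.7 z [0.0261 0.0297 0.0328]
top dock all 2472 c [ 445.8 -206.1] size [305.3 208.7] yaw 3.8 z [0.0075 0.0292 0.0804]
side mat 2079 c [519.6 -14.2] size [233.7 127.9] yaw 6.1 z [0.0029 0.0047 0.0064]
side bluetail 42 c [429.3 333.4] size [42.6 23.3] yaw 8.0 z [0.0639 0.0671 0.0689]
[0.42889527 0.32928892 0.06706251]
side white+blue top 147 c [485.4 300.3] size [201.4 169.1] yaw 56.3 z [0.0624 0.0673 0.0692]
side stand walls 190 c [547.8 356.2] size [123.   69.7] yaw 10.6 z [0.0745 0.0794 0.0827]
side dock walls 537 c [ 472.4 -251.3] size [ 65.3 121.5] yaw -0.6 z [0.0749 0.0802 0.0823]
side dock ledge 205 c [ 450.8 -275.6] size [304.   37.9] yaw 8.7 z [0.026  0.031  0.0333]
side dock all 3475 c [ 447.2 -257.5] size [305.6  91. ] yaw 6.5 z [0.0097 0.0421 0.081 ]
```

View pics/c.png

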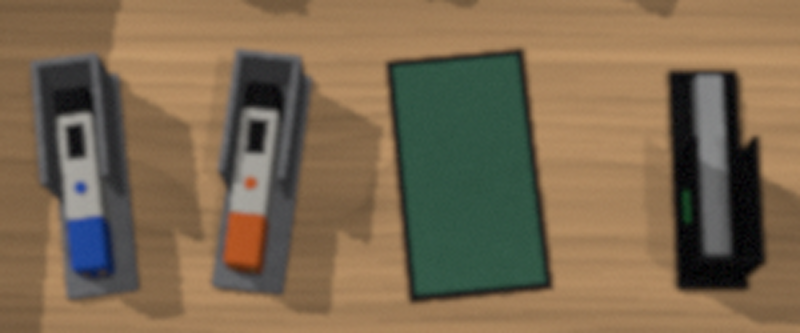

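The scanner centre is about (0.500, 0.350) with yaw about 9.5°. The mat is at (0.520, -0.013) with yaw 6°, and the dock seat is at about (0.520, -0.250) with yaw about 0°. I'll move above the tail-side grip point and turn the jaws.

Request:
{"op": "step_arm", "data": {"rows": [[0,-0.018,0.035,0.002,0,0,0],[0,-0.018,0.035,0.002,0,0,0],[0,-0.018,0.035,0.002,0,0,0],[0,-0.018,0.035,0.002,0,0,0],[0,-0.018,0.035,0.002,0,0,0],[0,-0.018,0.035,0.002,0,0,0],[0,-0.018,0.035,0.002,0,0,0],[0,-0.018,0.035,0.002,0,0,0]]}}

```text
time: 0.77
tool_pos: [0.3915, 0.3948, 0.2149]
eef_rot: [-180.0, 0.0, 75.6]
wrist_force: [-0.8, 0.2, 0.0]
width: 0.0855
```

Request:
{"op": "step_arm", "data": {"rows": [[0,-0.018,0.035,0.002,0,0,0],[0,-0.018,0.035,0.002,0,0,0],[0,0,0,0,0,0,-0.104],[0,0,0,0,0,0,-0.104],[0,0,0,0,0,0,-0.104],[0,0,0,0,0,0,-0.104],[0,0,0,0,0,0,0],[0,0,0,0,0,0,0]]}}

```text
time: 1.43
tool_pos: [0.4493, 0.344, 0.2109]
eef_rot: [-180.0, 0.0, 99.3]
wrist_force: [0.4, -0.3, 0.1]
width: 0.0855
```

Run:
```python
from h import *
c=snap('wrist','w1.png');P=pts(c);s=status.get_state()
print(s['time'],s['tool_pos'],s['eef_rot'])
np.savez('w1.npz',i=c['image'],p=P)
im=c['image'];hsv=cv2.cvtColor(im,cv2.COLOR_RGB2HSV).astype(int);H,S,V=hsv[...,0],hsv[...,1],hsv[...,2]
z=P[...,2]
blue=(H>105)&(H<125)&(S>150)&(z>.06)&(z<.074)
top=(z>.06)&(z<.073)&(np.hypot(P[...,0]-.5,P[...,1]-.35)<.11)
for m in (blue,top):
    r=cv2.minAreaRect((P[m][:,:2]*1000).astype(np.float32));print(m.sum(),r,P[m][:,2].mean())
```

```text
1.4833 [0.44928193 0.34413679 0.21096405] [-1.79968400e+02  1.20024984e-02  9.92829055e+01]
2340 ((446.908447265625, 342.5000305175781), (82.88780212402344, 33.43210983276367), 8.498446464538574) 0.06552228027700145
7651 ((503.9373779296875, 353.8558349609375), (199.379638671875, 61.76803970336914), 7.460093975067139) 0.06577221946778576
```

View pics/w1.png

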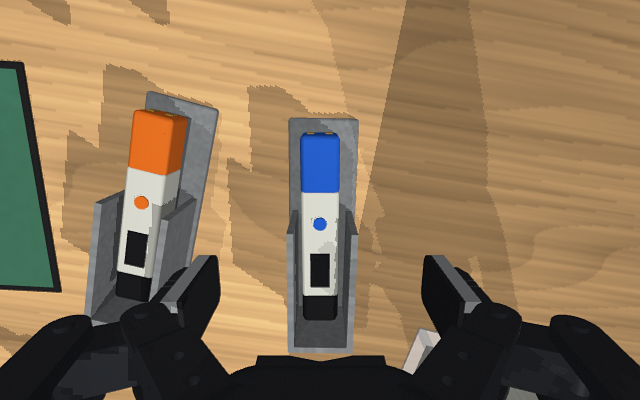

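The wrist picture shows the blue scanner upright in the frame, tail at (320,160) and nose at (320,308), with the fingers straddling its line. Next is a refinement along the bar axis.

Run:
```python
from h import *
d=np.load('w1.npz');P=d['p'];im=d['i']
a=np.radians(8.7);u=np.array([np.cos(a),np.sin(a)]);n=np.array([-u[1],u[0]])
q=P[...,:2]-[.495,.3497];s=q@u;t=q@n
m=(abs(s)<.12)&(abs(t)<.021)&(P[...,2]>.06)&(P[...,2]<.07)
print(np.percentile(s[m],[0,.5,50,99.5,100]),np.percentile(t[m],[1,50,99]))
for lo in np.arange(-.09,.09,.03):
    k=m&(s>lo)&(s<lo+.03);print(lo.round(2),np.percentile(t[k],[2,50,98]).round(4))
```

```text
[-0.09002588 -0.08917474 -0.00859656  0.10829733  0.10944973] [-0.01585646  0.00100748  0.0178618 ]
-0.09 [-0.0163  0.0003  0.0167]
-0.06 [-0.0156  0.0009  0.0167]
-0.03 [-0.0157  0.0012  0.0173]
0.0 [-0.0149  0.0015  0.0174]
0.03 [-0.0151  0.0011  0.0178]
0.06 [-0.0143  0.0022  0.0184]
```

Request:
{"op": "step_arm", "data": {"rows": [[0,-0.0014,-0.004,0.03,0,0,0],[0,0,0,0.03,0,0,0],[0,0,0,0.03,0,0,0],[0,0,0,0.03,0,0,0],[0,0,0,0.03,0,0,0],[0,0,0,0.017,0,0,0],[0,0,0,0.01,0,0,0],[0,0,0,0,0,0,0]]}}

```text
time: 2.15
tool_pos: [0.4439, 0.3412, 0.0317]
eef_rot: [-179.7, 0.1, 99.4]
wrist_force: [-0.1, -0.2, 0.4]
width: 0.0853
```

Request:
{"op": "step_arm", "data": {"rows": [[1,0,0,0,0,0,0],[1,0,0,0,0,0,0],[1,0,0,0,0,0,0],[1,0,0,0,0,0,0],[1,0,0,0,0,0,0],[1,0,0,0,0,0,0],[1,0,0,0,0,0,0],[1,0,0,0,0,0,0]]}}

```text
time: 2.82
tool_pos: [0.447, 0.3429, 0.036]
eef_rot: [179.8, -0.1, 99.5]
wrist_force: [-0.8, -0.8, 6.8]
width: 0.033
```

Request:
{"op": "step_arm", "data": {"rows": [[1,0,0,-0.01,0,0,0],[1,0,0,-0.015,0,0,0],[1,0,0,-0.02,0,0,0],[1,0,0,-0.02,0,0,0],[1,0,0,-0.02,0,0,0],[1,0,0,-0.02,0,0,0],[1,0,0,-0.015,0,0,0],[1,0,0,0,0,0,0]]}}

```text
time: 3.48
tool_pos: [0.4476, 0.3432, 0.1585]
eef_rot: [179.7, -0.1, 99.5]
wrist_force: [0.1, 0.5, -1.7]
width: 0.0331
```

Run:
```python
from h import *
s=status.get_state();print(s['time'],s['tool_pos'],s['eef_rot'],s['width'],s['wrist_force'])
c=snap('side');cv2.imwrite('pics/s2.png',cv2.resize(c['image'][80:220,200:440,::-1],(720,420)))
w=snap('wrist');P=pts(w)
hsv=cv2.cvtColor(w['image'],cv2.COLOR_RGB2HSV).astype(int)
b=(hsv[...,0]>105)&(hsv[...,0]<125)&(hsv[...,1]>150)&(P[...,2]>.1)
print(b.sum(),P[b].mean(0))
g=lambda m:np.nanmedian(P[m],0)
a=np.radians(9.3);u=np.array([np.cos(a),np.sin(a)])
q=(P[...,:2]-s['tool_pos'][:2]);sx=q@u;t=q@[-u[1],u[0]]
for lo in np.arange(-.05,.16,.02):
    m=(sx>lo)&(sx<lo+.02)&(abs(t)<.012)&(P[...,2]>.08);print(lo.round(2),m.sum(),np.nanpercentile(P[m][:,2],[20,50,80]).round(4) if m.any() else '')
```

```text
3.4833 [0.44756043 0.34323362 0.15849556] [ 1.79670059e+02 -1.22105244e-01  9.94668055e+01] 0.03308610570403709 [ 0.09627142  0.45358965 -1.69390955]
12351 [0.42669253 0.33943102 0.1848158 ]
-0.05 3498 [0.1765 0.1854 0.1863]
-0.03 8704 [0.1861 0.2329 0.2403]
-0.01 3033 [0.1856 0.1861 0.1865]
0.01 2260 [0.1856 0.1861 0.1866]
0.03 0 
0.05 0 
0.07 0 
0.09 0 
0.11 0 
0.13 0 
0.15 0
```

View pics/s2.png

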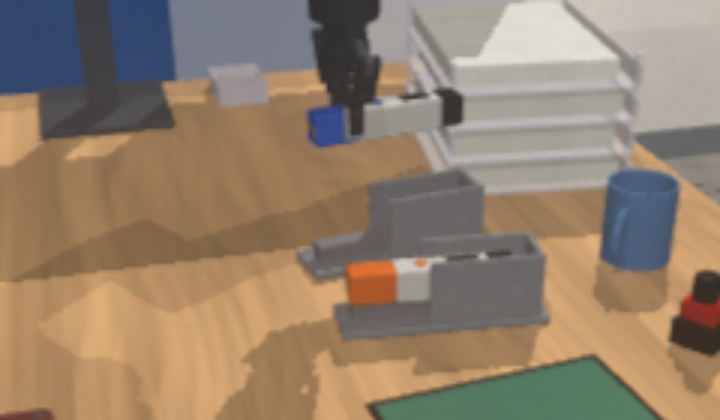

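The side view shows the scanner held level, clear of the stand, with nothing else disturbed. I'll carry it over to the mat.

Request:
{"op": "step_arm", "data": {"rows": [[1,0,0,0,0,0,0.058],[1,-0.02,-0.0016,0,0,0,0],[1,-0.036,-0.0016,0,0,0,0],[1,-0.036,-0.0016,0,0,0,0],[1,-0.036,-0.0016,0,0,0,0],[1,-0.036,-0.0016,0,0,0,0],[1,-0.036,-0.0016,0,0,0,0],[1,-0.036,-0.0016,0,0,0,0]]}}

```text
time: 4.25
tool_pos: [0.4582, 0.1047, 0.1524]
eef_rot: [-179.8, -0.0, 96.2]
wrist_force: [1.1, 0.5, -1.4]
width: 0.0331
```

Request:
{"op": "step_arm", "data": {"rows": [[1,-0.036,-0.0016,0,0,0,0],[1,-0.036,-0.0016,0,0,0,0],[1,-0.036,-0.0016,0.01,0,0,0],[1,-0.0175,-0.0016,0.02,0,0,0],[1,0,0,0.03,0,0,0],[1,0,0,0.03,0,0,0],[1,0,0,0.02,0,0,0],[1,0,0,0,0,0,0]]}}

```text
time: 4.92
tool_pos: [0.461, -0.0183, 0.0382]
eef_rot: [-179.3, -0.2, 96.1]
wrist_force: [-0.3, 0.1, -1.3]
width: 0.0332
```

Request:
{"op": "step_arm", "data": {"rows": [[1,0,0.009,0,0,0,0],[1,0,0,0.008,0,0,0],[1,0,0,0.008,0,0,0],[1,0,0,0,0,0,0],[1,0,0,0,0,0,0]]}}

```text
time: 5.33
tool_pos: [0.4759, -0.018, 0.0284]
eef_rot: [-180.0, -0.0, 96.2]
wrist_force: [-0.6, 0.3, -1.6]
width: 0.0334
```

Request:
{"op": "step_arm", "data": {"rows": [[1,0,0,0.007,0,0,0],[1,0,0,0.005,0,0,0],[1,0,0,0.002,0,0,0],[1,0,0,0.0015,0,0,0],[1,0,0,0,0,0,0],[1,0,0,0,0,0,0]]}}

```text
time: 5.83
tool_pos: [0.4759, -0.0182, 0.0128]
eef_rot: [-180.0, -0.0, 96.1]
wrist_force: [0.3, -0.2, -2.2]
width: 0.0331
```

Request:
{"op": "step_arm", "data": {"rows": [[1,0,0,0.001,0,0,0],[1,0,0,0.001,0,0,0],[1,0,0,0.001,0,0,0],[1,0,0,0,0,0,0]]}}

```text
time: 6.17
tool_pos: [0.4758, -0.0182, 0.0097]
eef_rot: [-180.0, -0.0, 96.1]
wrist_force: [0.1, -0.9, -1.4]
width: 0.0332
```

Request:
{"op": "step_arm", "data": {"rows": [[1,0,0,0.001,0,0,0],[1,0,0,0,0,0,0],[1,0,0,0,0,0,0]]}}

```text
time: 6.42
tool_pos: [0.4762, -0.0182, 0.009]
eef_rot: [180.0, 0.0, 96.1]
wrist_force: [-1.7, 0.6, 1.2]
width: 0.033
```

Contact. I'll release, rise and look at it with the wrist camera.

Request:
{"op": "step_arm", "data": {"rows": [[0,0,0,0,0,0,0],[0,0,0,0,0,0,0],[0,0,0,0,0,0,0],[0,0,0,0,0,0,0],[0,0,0,0,0,0,0],[0,0,0,0,0,0,0]]}}

```text
time: 6.92
tool_pos: [0.4759, -0.0182, 0.0088]
eef_rot: [180.0, 0.0, 96.1]
wrist_force: [-0.5, -0.6, -0.0]
width: 0.0854
```

Request:
{"op": "step_arm", "data": {"rows": [[0,0,0,-0.01,0,0,0],[0,0,0,-0.03,0,0,0],[0,0,0,-0.04,0,0,0],[0,0,0,-0.04,0,0,0],[0,0,0,-0.04,0,0,0],[0,0,0,-0.02,0,0,0],[0,0,0,0,0,0,0],[0,0,0,0,0,0,0]]}}

```text
time: 7.58
tool_pos: [0.477, -0.0184, 0.1911]
eef_rot: [179.8, 0.1, 96.1]
wrist_force: [0.2, 0.1, -0.5]
width: 0.0856
```

Run:
```python
from h import *
c=snap('wrist','w2.png');P=pts(c);s=status.get_state()
print(s['time'],s['tool_pos'],s['eef_rot'],s['width'])
m=(P[...,2]>.028)&(P[...,2]<.045)&(np.hypot(P[...,0]-.52,P[...,1]+.013)<.12)
r=cv2.minAreaRect((P[m][:,:2]*1000).astype(np.float32));print(m.sum(),r,np.percentile(P[m][:,2],[5,50,95]))
t=snap('top');d=pts(t)
m=(d[...,2]>.028)&(d[...,2]<.05)&(np.hypot(d[...,0]-.52,d[...,1]+.013)<.12)
print(m.sum(),cv2.minAreaRect((d[m][:,:2]*1000).astype(np.float32)))
# dock, walls from both first views (outer rect) and ledge along nose
f=np.load('first.npz')
for k in('tp','sp'):
    p=f[k];w=(p[...,2]>.074)&(p[...,2]<.086)&(abs(p[...,0]-.47)<.1)&(abs(p[...,1]+.25)<.06);q=p[w][:,:2]*1000
    # wall long sides: line fit each
    for sgn in(1,-1):
        l=q[(sgn*(q[:,1]+250)>20)&(abs(q[:,0]-472)<50)];
        if len(l)>10:print(k,sgn,len(l),np.polyfit(l[:,0]-472,l[:,1],1))
    print(np.percentile(q[:,0],[1,50,99]))
```

```text
7.6333 [ 0.47578986 -0.01814177  0.18912281] [1.79959953e+02 1.14979542e-02 9.61406219e+01] 0.08540891275059215
6586 ((524.1831665039062, -12.967296600341797), (179.40992736816406, 34.06275939941406), 6.0430731773376465) [0.03676758 0.03869613 0.0401793 ]
28 ((532.4489135742188, -16.116565704345703), (26.058788299560547, 8.866945266723633), 78.9442367553711)
tp 1 114 [-4.61871870e-03 -2.20294553e+02]
tp -1 122 [ 2.93220530e-03 -2.76246658e+02]
[411.2720888  458.08771756 530.9191918 ]
sp 1 186 [-1.14859776e-03 -2.23821507e+02]
sp -1 208 [ 4.80230696e-03 -2.79865114e+02]
[411.9031693  462.39278757 531.30818477]
```

View pics/w2.png

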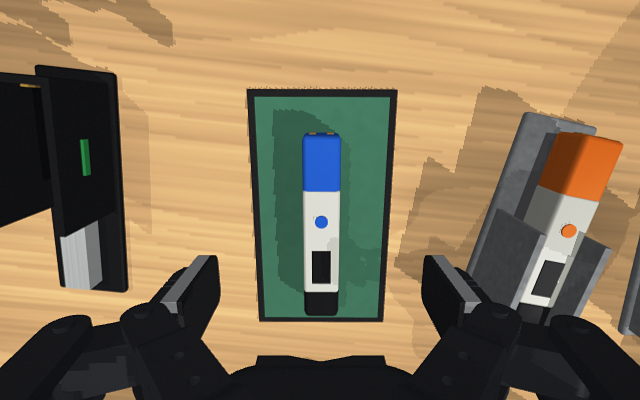

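The scanner lies square on the mat at (0.524, -0.013), yaw 6.0°, tail at (321,160). Before regripping I'll take one closer look at the dock from above.

Request:
{"op": "step_arm", "data": {"rows": [[0,-0.0384,-0.0041,0,0,0,0],[0,-0.0384,-0.0041,0,0,0,0],[0,-0.0384,-0.0041,0,0,0,0],[0,-0.0384,-0.0041,0,0,0,0],[0,-0.0384,-0.0041,0,0,0,0],[0,-0.0384,-0.0041,0,0,0,0],[0,0,0,0,0,0,0],[0,0,0,0,0,0,0]]}}

```text
time: 8.35
tool_pos: [0.4746, -0.2509, 0.1864]
eef_rot: [-179.8, -0.2, 95.9]
wrist_force: [0.1, 1.2, -0.6]
width: 0.0854
```

Run:
```python
from h import *
c=snap('wrist','w3.png');P=pts(c);s=status.get_state()
print(s['time'],s['tool_pos'],s['eef_rot'])
np.savez('w3.npz',i=c['image'],p=P)
near=(abs(P[...,0]-.49)<.14)&(abs(P[...,1]+.25)<.06)
for n,lo,hi in(('walls',.075,.085),('ledge',.026,.034),('base',.007,.013)):
    m=near&(P[...,2]>lo)&(P[...,2]<hi);q=P[m][:,:2]*1000
    print(n,m.sum(),cv2.minAreaRect(q.astype(np.float32)),np.percentile(q,[1,99],axis=0).round(1).tolist())
    if n=='walls':
        for sg in(1,-1):
            l=q[(sg*(q[:,1]+250)>20)&(abs(q[:,0]-475)<45)];print(sg,len(l),np.polyfit(l[:,0]-475,l[:,1],1),np.percentile(l[:,1],[1,99]))
```

```text
8.4 [ 0.47480538 -0.24951392  0.18658315] [-179.82762851   -0.191408     96.02880893]
walls 3262 ((472.733642578125, -249.08248901367188), (62.248504638671875, 121.3945083618164), 89.99764251708984) [[412.2, -280.0], [531.0, -218.3]]
1 987 [ 7.30842035e-04 -2.21425209e+02] [-224.25645291 -218.19364753]
-1 961 [ 9.59769442e-05 -2.76979183e+02] [-280.07891916 -274.083061  ]
ledge 4831 ((513.1420288085938, -251.87677001953125), (56.45626449584961, 202.1079559326172), 89.97010040283203) [[433.3, -274.1], [610.6, -224.1]]
base 7101 ((515.0313110351562, -249.1685791015625), (69.7876968383789, 224.69207763671875), 89.97523498535156) [[403.7, -282.6], [623.9, -215.8]]
```

View pics/w3.png

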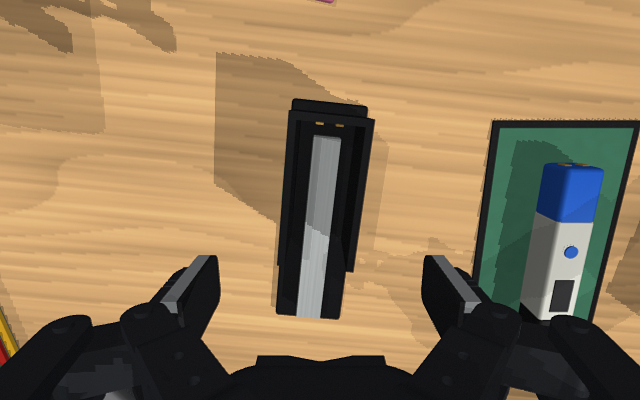

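The wrist view shows the empty dock, its sleeve spanning rows 100–270 with the end wall on the tail side, ledge in the middle. The sleeve measures 121 × 62 mm centred at (0.4727, -0.2491) with yaw 0.0°. Taking the 6 mm end wall into account, the seat is at (0.523, -0.249). Now I'll regrip at the nose.

Request:
{"op": "step_arm", "data": {"rows": [[0,0.033,0.0177,0,0,0,0],[0,0.033,0.0177,0,0,0,0],[0,0.033,0.0177,0,0,0,0],[0,0.033,0.0177,0,0,0,0],[0,0.033,0.0177,0,0,0,0],[0,0.033,0.0177,0,0,0,0],[0,0.032,0.0177,0,0,0,0],[0,0,0,0,0,0,0]]}}

```text
time: 9.07
tool_pos: [0.5749, -0.0001, 0.1879]
eef_rot: [-180.0, -0.2, 96.6]
wrist_force: [-0.2, -0.3, 0.8]
width: 0.0857
```

Request:
{"op": "step_arm", "data": {"rows": [[0,0,0,0.03,0,0,0],[0,0,0,0.03,0,0,0],[0,0,0,0.03,0,0,0],[0,0,0,0.03,0,0,0],[0,0,0,0.02,0,0,0],[0,0,0,0,0,0,0],[0,0,0,0,0,0,0]]}}

```text
time: 9.65
tool_pos: [0.5725, -0.0067, 0.0472]
eef_rot: [-179.7, -0.1, 96.2]
wrist_force: [0.1, -0.5, 1.1]
width: 0.0857
```

Request:
{"op": "step_arm", "data": {"rows": [[0,0,0,0.015,0,0,0],[0,0,0,0.012,0,0,0],[0,0,0,0.006,0,0,0],[0,0,0,0.003,0,0,0],[0,0,0,0,0,0,0],[0,0,0,0,0,0,0]]}}

```text
time: 10.15
tool_pos: [0.575, -0.008, 0.0133]
eef_rot: [180.0, 0.0, 96.1]
wrist_force: [1.1, -0.3, -1.0]
width: 0.0854
```

Request:
{"op": "step_arm", "data": {"rows": [[1,0,0,0,0,0,0],[1,0,0,0,0,0,0],[1,0,0,0,0,0,0],[1,0,0,0,0,0,0],[1,0,0,0,0,0,0],[1,0,0,0,0,0,0],[1,0,0,0,0,0,0],[1,0,0,0,0,0,0]]}}

```text
time: 10.82
tool_pos: [0.5752, -0.008, 0.0133]
eef_rot: [179.9, 0.0, 96.1]
wrist_force: [0.7, -0.1, 4.7]
width: 0.0331
```

Request:
{"op": "step_arm", "data": {"rows": [[1,0,0,-0.01,0,0,0],[1,0,0,-0.02,0,0,0],[1,0,0,-0.025,0,0,0],[1,0,0,-0.025,0,0,0],[1,0,0,-0.025,0,0,0],[1,0,0,-0.025,0,0,0.053],[1,0,0,0,0,0,0.053],[1,0,0,0,0,0,0]]}}

```text
time: 11.48
tool_pos: [0.5757, -0.0081, 0.145]
eef_rot: [179.8, 0.0, 90.0]
wrist_force: [0.6, 0.2, -2.0]
width: 0.033
```

Request:
{"op": "step_arm", "data": {"rows": [[1,-0.025,0,0,0,0,0],[1,-0.035,0,0,0,0,0],[1,-0.035,0,0,0,0,0],[1,-0.035,0,0,0,0,0],[1,-0.035,0,0,0,0,0],[1,-0.035,0,0,0,0,0],[1,-0.03,0,0,0,0,0],[1,-0.011,0,0,0,0,0]]}}

```text
time: 12.15
tool_pos: [0.5733, -0.2527, 0.1412]
eef_rot: [-179.9, 0.0, 90.0]
wrist_force: [-0.8, -0.1, -1.6]
width: 0.0329
```

Request:
{"op": "step_arm", "data": {"rows": [[1,0,0,0,0,0,0],[1,0,0,0,0,0,0],[1,0,0,0,0,0,0]]}}

```text
time: 12.4
tool_pos: [0.5744, -0.2474, 0.1417]
eef_rot: [-179.9, -0.1, 90.1]
wrist_force: [-0.9, -0.4, -2.9]
width: 0.0334
```

Run:
```python
from h import *
s=status.get_state();print(s['time'],s['tool_pos'],s['eef_rot'],s['width'],s['wrist_force'])
w=snap('wrist');P=pts(w);T=s['tool_pos']
c=snap('side');cv2.imwrite('pics/s3.png',cv2.resize(c['image'][130:330,300:540,::-1],(720,600)))
hsv=cv2.cvtColor(w['image'],cv2.COLOR_RGB2HSV).astype(int)
m=(P[...,2]>.1)&(P[...,0]<.545)&(P[...,0]>.4)&(abs(P[...,1]-T[1])<.04)
top=m&(P[...,2]>np.nanmedian(P[m][:,2])-.03)
q=P[top];print(len(q),cv2.minAreaRect((q[:,:2]*1000).astype(np.float32)))
for lo in np.arange(.42,.55,.02):
    k=q[(q[:,0]>lo)&(q[:,0]<lo+.02)]
    if len(k):print(lo.round(2),len(k),np.percentile(k[:,2],[50,90]).round(4),np.percentile(k[:,1],[2,98]).round(4))
```

```text
12.4 [ 0.57436737 -0.24739054  0.14170205] [-1.79894457e+02 -1.02975672e-01  9.01352941e+01] 0.033422591485155514 [-0.93430933 -0.39612727 -2.87715488]
21691 ((509.4643859863281, -247.24728393554688), (71.06099700927734, 34.32957077026367), 0.019058821722865105)
0.46 2095 [0.1669 0.1679] [-0.2633 -0.2312]
0.48 6964 [0.167  0.1679] [-0.2632 -0.2313]
0.5 6100 [0.1672 0.1685] [-0.2632 -0.2312]
0.52 5277 [0.167  0.1678] [-0.2632 -0.2312]
0.54 1255 [0.1675 0.1686] [-0.2631 -0.2314]
```

View pics/s3.png

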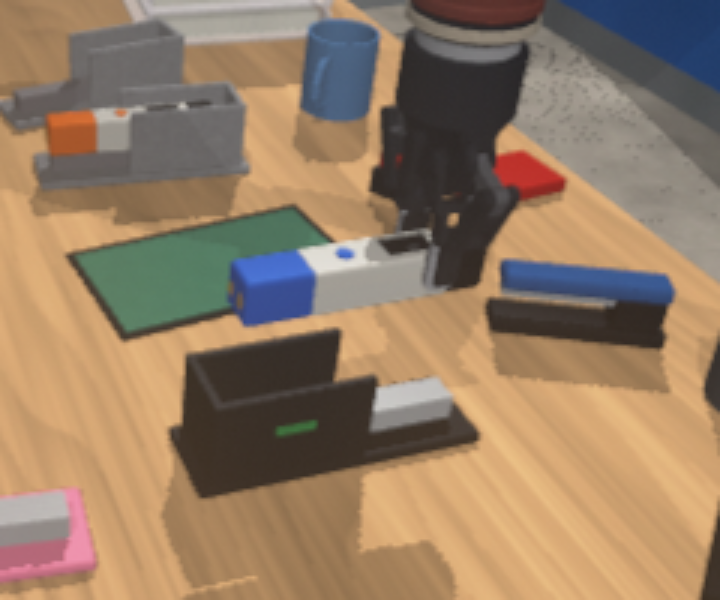

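The side view shows the scanner level over the dock, tail above the sleeve, aligned to within 2 mm. I'll lower it.

Request:
{"op": "step_arm", "data": {"rows": [[1,-0.0018,0,0.005,0,0,0],[1,0,0,0.01,0,0,0],[1,0,0,0.015,0,0,0],[1,0,0,0.015,0,0,0],[1,0,0,0.015,0,0,0],[1,0,0,0.015,0,0,0],[1,0,0,0.008,0,0,0],[1,0,0,0,0,0,0]]}}

```text
time: 13.17
tool_pos: [0.573, -0.2492, 0.0565]
eef_rot: [-179.7, -0.2, 90.1]
wrist_force: [-0.5, -0.5, -1.8]
width: 0.0327
```

Request:
{"op": "step_arm", "data": {"rows": [[1,0,0,0,0,0,0],[1,0,0,0,0,0,0],[1,0,0,0,0,0,0]]}}

```text
time: 13.42
tool_pos: [0.5759, -0.2512, 0.0611]
eef_rot: [179.9, 0.1, 90.1]
wrist_force: [-1.0, 0.0, -0.6]
width: 0.0328
```

Request:
{"op": "step_arm", "data": {"rows": [[1,0,0,0.006,0,0,0],[1,0,0,0.006,0,0,0],[1,0,0,0.003,0,0,0],[1,0,0,0,0,0,0],[1,0,0,0,0,0,0],[1,0,0,0,0,0,0]]}}

```text
time: 13.92
tool_pos: [0.575, -0.2508, 0.0447]
eef_rot: [-180.0, -0.0, 90.1]
wrist_force: [-1.7, -0.8, -0.7]
width: 0.033
```

Request:
{"op": "step_arm", "data": {"rows": [[1,0,0,0.001,0,0,0],[1,0,0,0.001,0,0,0],[1,0,0,0,0,0,0],[1,0,0,0,0,0,0]]}}

```text
time: 14.25
tool_pos: [0.575, -0.2507, 0.0428]
eef_rot: [-180.0, -0.0, 90.1]
wrist_force: [-0.2, -0.4, -2.0]
width: 0.0329
```

Request:
{"op": "step_arm", "data": {"rows": [[1,0.001,0,0.001,0,0,0],[1,0,0,0.001,0,0,0],[1,0,0,0,0,0,0],[1,0,0,0,0,0,0]]}}

```text
time: 14.58
tool_pos: [0.5749, -0.2496, 0.0406]
eef_rot: [-180.0, -0.0, 90.1]
wrist_force: [0.6, 1.2, -1.5]
width: 0.0328
```

Request:
{"op": "step_arm", "data": {"rows": [[1,0,0,0.001,0,0,0],[1,0,0,0,0,0,0],[1,0,0,0,0,0,0]]}}

```text
time: 14.83
tool_pos: [0.5751, -0.2498, 0.0404]
eef_rot: [180.0, 0.0, 90.1]
wrist_force: [-2.1, 0.8, 2.5]
width: 0.0331
```

Request:
{"op": "step_arm", "data": {"rows": [[1,0,0,0.001,0,0,0],[1,0,0,0,0,0,0],[1,0,0,0,0,0,0]]}}

```text
time: 15.08
tool_pos: [0.5751, -0.2498, 0.0403]
eef_rot: [180.0, 0.0, 90.1]
wrist_force: [-5.6, 3.1, 10.3]
width: 0.0332
```

Run:
```python
from h import *
s=status.get_state();T=s['tool_pos'];print(s['time'],T,s['wrist_force'])
w=snap('wrist');P=pts(w)
m=(P[...,2]>.05)&(P[...,2]<.075)&(P[...,0]<.555)&(P[...,0]>.4)&(abs(P[...,1]-T[1])<.014);q=P[m]
for lo in np.arange(.42,.56,.02):
    k=q[(q[:,0]>lo)&(q[:,0]<lo+.02)]
    if len(k):print(lo.round(2),len(k),np.percentile(k[:,2],[10,50,90]).round(4))
```

```text
15.0833 [ 0.57511906 -0.24984418  0.04032553] [-5.61759331  3.13278882 10.27496241]
0.46 1507 [0.0648 0.0656 0.0665]
0.48 5996 [0.0648 0.0657 0.0665]
0.5 5182 [0.065  0.0659 0.0673]
0.52 4481 [0.0649 0.0657 0.0665]
0.54 3044 [0.0653 0.0663 0.0673]
```

The scanner is fully down: it's level with its top at 66 mm as expected, and the downward force is building. I'll release and withdraw.

Request:
{"op": "step_arm", "data": {"rows": [[1,0,0,-0.001,0,0,0],[1,0,0,0,0,0,0],[0,0,0,0,0,0,0],[0,0,0,0,0,0,0],[0,0,0,0,0,0,0],[0,0,0,0,0,0,0],[0,0,0,0,0,0,0],[0,0,0,0,0,0,0]]}}

```text
time: 15.8
tool_pos: [0.5749, -0.2497, 0.0397]
eef_rot: [-180.0, -0.0, 90.1]
wrist_force: [-0.4, 0.4, 0.1]
width: 0.0853
```

Request:
{"op": "step_arm", "data": {"rows": [[0,0,0,-0.01,0,0,0],[0,0,0,-0.02,0,0,0],[0,0,0,-0.03,0,0,0],[0,0,0,-0.03,0,0,0],[0,0,-0.01,-0.03,0,0,0],[0,0,-0.03,-0.03,0,0,0],[0,0,-0.03,-0.01,0,0,0],[0,0,-0.03,0,0,0,0]]}}

```text
time: 16.47
tool_pos: [0.4766, -0.2512, 0.2044]
eef_rot: [179.6, 0.3, 90.1]
wrist_force: [0.6, -0.4, 0.5]
width: 0.0853
```

Request:
{"op": "step_arm", "data": {"rows": [[0,0,0,0,0,0,0],[0,0,0,0,0,0,0],[0,0,0,0,0,0,0]]}}

```text
time: 16.72
tool_pos: [0.476, -0.2501, 0.2002]
eef_rot: [179.9, 0.0, 90.0]
wrist_force: [0.1, -0.1, -0.8]
width: 0.0855
```

Run:
```python
from h import *
s=status.get_state();print(s['time'],s['tool_pos'],s['wrist_force'])
w=snap('wrist','w4.png');P=pts(w)
m=(P[...,2]>.06)&(P[...,2]<.072)&(abs(P[...,0]-.52)<.11)&(abs(P[...,1]+.25)<.021);q=P[m]
r=cv2.minAreaRect((q[:,:2]*1000).astype(np.float32));print(len(q),r)
for lo in np.arange(.42,.62,.03):
    k=q[(q[:,0]>lo)&(q[:,0]<lo+.03)]
    if len(k):print(lo.round(2),len(k),np.percentile(k[:,2],[10,50,90]).round(4),np.percentile(k[:,1],[2,98]).round(4))
```

```text
16.7167 [ 0.47599662 -0.25012934  0.20018172] [ 0.11580111 -0.05023997 -0.77597713]
7311 ((512.5225219726562, -250.88702392578125), (39.053932189941406, 200.90005493164062), 89.9891357421875)
0.42 801 [0.0635 0.0654 0.0665] [-0.2652 -0.2341]
0.45 1433 [0.0644 0.0656 0.0665] [-0.2662 -0.2331]
0.48 1317 [0.0646 0.0657 0.0666] [-0.2658 -0.2335]
0.51 1215 [0.0647 0.0658 0.067 ] [-0.2662 -0.2336]
0.54 1128 [0.065  0.0663 0.0674] [-0.2658 -0.2334]
0.57 1012 [0.0645 0.0657 0.0668] [-0.2661 -0.2336]
0.6 383 [0.0642 0.0655 0.0665] [-0.266  -0.2334]
```

View pics/w4.png

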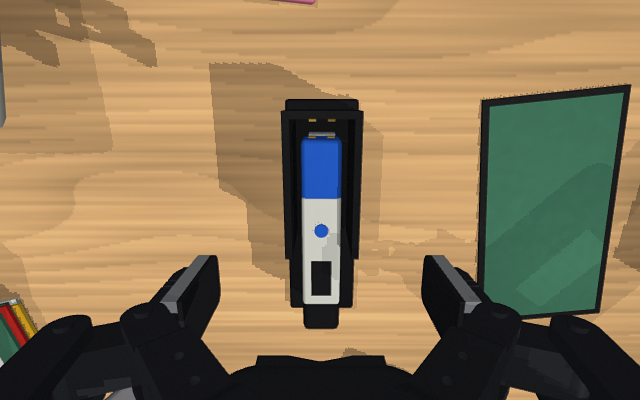

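```bash
python3 -c "
from h import *
print(job_done())"
```

```text
the job is handed in; nothing more can be done
None
```

The blue-tailed scanner is in the black charging dock with its tail inside the sleeve, and I've handed the job in. The clock read about 16.7 s of the 54 s allowed.

- **Order:** I lifted it out of its stand by the tail side, laid it on the green mat and let go. I then took it again about 51 mm from its centre towards the nose and lowered it into the dock. I let go only after the arm had stopped on the ledge and the upward force reached about 10 N.
- **Last checks:** With the gripper clear of everything, the scanner lay level with its top at about 66 mm, the seated height. Its centre was about (0.523, -0.250), within 1 mm of the seat I measured, and its yaw was about 0°. The orange-tailed scanner was still in its stand in the last side view, taken just before lowering. I never touched it or the pink look-alike.
- **Disagreements:** My first estimate of the dock seat was about 4 mm off along x, because it left out the sleeve's end wall. A closer wrist view corrected it before insertion. The final rectangle fit of the scanner came out too long (201 mm) because it included some dock surfaces, so I took the centre from its nose end instead.

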